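Load the blue tag stick into the magazine

ROBOT

A 7-joint arm with a two-finger parallel gripper is mounted at the origin on the work surface. World frame = base frame: x ahead of the robot, y to its left, z up, the work surface at z = 0. Lengths are in m, angles in rad, forces in N, time in s.
With the tool pointing down it reaches from about 0.425 to 0.875 m from the base axis. Payload 8.4 kg.
Tool frame: the origin (TCP) lies between the finger pads; the fingertips stand 25 mm ahead of it and the grasp point (between the pads) lies 6 mm ahead of it; z points along the fingers, y is the line along which they close (so a half turn about z gives the same grasp; the last joint's range is limited). The gripper opens to 85 mm and grips with 20 to 120 N. Pads are 22 mm wide; open, the fingers measure 114 mm over their backs; the gripper's body (76 mm by 85 mm) begins 54 mm behind the grasp point. The pads swing forward as they close: fully open they stand 13 mm farther back than shut.
Start: joints at [-1.226, 0.333, 0.04, 1.465, -0.013, 1.343, -0.059], TCP at [0.279, 0.587, 0.256] pointing down, gripper open.
Joint ranges: [-2.58, 2.58], [-0.38, 2.09], [-1.3, 1.39], [0.25, 2.4], [-1.5, 4.64], [0.08, 2.09], [-2.65, 2.65]. Speed limits (rad/s): [2.22, 2.22, 2.79, 2.79, 3.14, 3.14, 3.14].

INTERFACE

Orientations are given as [roll, pitch, yaw] about the fixed x, y, z axes, in that order (R = Rz(yaw) Ry(pitch) Rx(roll)).
In Python, from plant import state, get_image, calibration, close_job gives the robot as it stands.
- The arm moves only by the tool apply_moves, never from a script. Its arguments are lists of equal length, an entry for each row: "translation": the shift along the tool's x, y, z each as a share of 250 mm, from -1 to 1, a list of three; "angular": the turn, a rotation vector about the tool's x, y, z each as a share of 180 degrees, from -1 to 1, a list of three; "claw": the opening, from 0 (shut) to 1 (fully open). In form: {"translation": [[dx, dy, dz], ...], "angular": [[wx, wy, wz], ...], "claw": [claw, ...]}. A call has 1 to 12 rows; each row shifts and turns the commanded pose from where the row before left it, along the tool's axes as they then stand; what a row does not reach is not made up. A row lasts 1/12 s, in which the tool goes at most 41.7 mm and 7.16 degrees, less where a joint would pass 70% of its speed; a pose out of reach is approached as far as the arm can. A call with a number of a shift or a turn outside -1 to 1 is refused whole. A call with a gripper value outside its range is refused whole. The fingers move at their own pace and stop on an object; "newtons" is the grip in N (left out, the last holds). Time passes only in rows, so rows that do not move let the fingers close. It gives the time, the measured TCP pose, the force, the opening and the grip force at its end, in the units of the state.
- state(): the state, without advancing time (a new reading comes with each control period).
- get_image(name): name is "scene" or "side" or "wrist"; returns (picture, depth): 384x512x3 uint8, red, green, blue; 384x512 float32, m along the optical axis (not along the pixel's ray), 0 where there is no reading.
- calibration(name): a dict with "fx", "fy", "cx", "cy" (pixels), "pose" (4x4, takes a point from camera to world coordinates). Camera axes: x right, y up, looking along -z (the intrinsics and any distortion apply to the point x, -y, -z); pixel columns grow to the right and rows downward; lengths in m; the calibration is good to about 2 mm. A picture is of the moment at which its call begins: read the wrist's pose just before it. calibration takes no time and is no camera call; for the wrist camera it gives the pose at the moment of the call.
- close_job(): hands the job in; it is judged then, once.
The state is a dict: "time": time; "qpos": joint angles; "joint_vel": joint speeds; "effort": joint torques, N m; "position": TCP position; "ee_rot": TCP orientation; "contact_force": force on the tool from outside, world axes, zero at the start; "moment": the same for the moment, N m; "opening": finger opening in m; "grip_force": force on a finger pad.
Only numpy, scipy, OpenCV 4.12 (cv2) and the standard library are available. Lean on these libraries where they do the work, as an engineer would, in place of code of your own. Each camera call takes 0.05 s, during which the arm holds its last target. There are 200 camera calls.

TASK

Load the blue stick of shelf tags into the tag magazine: push its end against the sprung orange follower until the stick can be lowered behind the low end stop, and let it down flat on the channel floor. Let go of it, then slide the steel rail over it until the rail is fully closed.

Things in the scene. Friction and masses are not known exactly. Their poses are not given: they have to be found in the camera images.
- blue_stick_mid (a point): Centre of the blue stick of shelf tags: a rigid ribbed block 84 mm long (x), 26 mm wide (y), 46 mm high (z, up), about 110 g, standing loose on the bench; both ends alike. Grip it across the 26 mm. A green stick of the same shape is a bystander.
- seat (a point): Where the loaded stick's centre belongs in the fixed magazine: 33 mm above the bench, 23 mm above the channel floor. x runs along the channel, from end stop to orange follower; z up. End stop: wall at x -52 to -42 mm, 12 mm above the floor. Flared guides 14 mm high at x -42 to -24 and 24 to 42 mm: channel 36 mm wide at the floor, 59 mm at their tops; between them room for fingers.
- follower (a joint): Travel of the orange spring follower along the seat's +x, m. 0: free, face at seat x = +20 mm; 0.022: stick seated; at most 0.045. Resists 4 N + 0.08 N/mm. Its top is 42 mm above the floor. Hold the stick 15 to 25 mm above the floor, its end short of the face, push it in +x to about 5 mm past the seat, lower it behind the stop, let go: the spring returns it to the stop.
- rail_knob (a point): Middle (85 mm above the bench) of the upright black knob, 16 mm diameter, 34 mm high, on the steel rail: 160 x 46 x 6 mm, underside 62 mm above the bench, front edge 66 mm to the -x side of the knob. Slides along the seat's x only, needs about 1.5 N, stays where left. Open at the start: knob at seat x = 135 to 155 mm. Fully closed, against its own stop: x = 20 mm.
There are look-alikes about, which are no part of the job. What is shaped like the part that bears blue_stick_mid but red is not meant. There is more than one size of the part that bears seat; the job needs the larger.

How it is judged:
On the way, in this order (a step that is already met when the one before it is completed fails the run):
1. the blue stick lies in the channel between the follower and the stop, flat on the floor (x of blue_stick_mid in the frame of seat between -0.008 and 0.02 m and y of blue_stick_mid in the frame of seat between -0.01 and 0.01 m and z of blue_stick_mid in the frame of seat below 0.006 m and angle between the z axis of blue_stick_mid and the z axis of seat, either way round below 0.18 rad), for 0.2 s.
2. the rail is closed (x of rail_knob in the frame of seat below 0.03 m), for 0.2 s.
At the end, for the whole second after the job is handed in: The blue stick lies in the channel, its centre within 10 mm of the seat along and across the channel and no more than 6 mm above it, in line and upright within 10 degrees, and the rail is closed to within 10 mm (x of blue_stick_mid in the frame of seat between -0.01 and 0.01 m and y of blue_stick_mid in the frame of seat between -0.01 and 0.01 m and z of blue_stick_mid in the frame of seat below 0.006 m and angle between the x axis of blue_stick_mid and the x axis of seat, either way round below 0.18 rad and angle between the z axis of blue_stick_mid and the z axis of seat, either way round below 0.18 rad and x of rail_knob in the frame of seat below 0.03 m); the robot touches nothing.
It also fails if it takes over 51 s, if anything falls off the work surface, if the arm or the gripper's body presses on something with over 40 N, if the wrist force passes 120 N, or if a joint passes its speed limit or range.

## Working session

There is one attempt and no reset: what is moved stays moved. The work goes in short steps, Python scripts to look and compute and a tool call to move; the robot and the scene stay as the last step left them, time stands still between calls to the robot, and variables do not carry over. Pictures are saved under pics/ and viewed, at most 10 in all, crops included, and the job is handed in when it is done.

Besides the shell and the picture viewer there is one more tool, called after "Emit:" as name(argument=value, ...), one argument or row to a line, values as JSON. apply_moves: Moves the arm, as the interface text tells. Its arguments: {"type":"object","properties":{"translation":{"type":"array"},"angular":{"type":"array"},"claw":{"type":"array"},"newtons":{"type":"number"}},"required":["translation","angular","claw"]}

```bash
mkdir -p pics
cat > h.py <<'E'
import numpy as np, cv2
from plant import state,get_image,calibration,close_job
def snap(n,f):
    c=calibration(n); p,d=get_image(n)
    np.savez(f'pics/{f}.npz',p=p,d=d,pose=c['pose'],k=[c['fx'],c['fy'],c['cx'],c['cy']])
    cv2.imwrite(f'pics/{f}.png',p[:,:,::-1]); return p,d,c
def cloud(f):
    z=np.load(f'pics/{f}.npz'); d=z['d']; fx,fy,cx,cy=z['k']; v,u=np.mgrid[:d.shape[0],:d.shape[1]]
    P=np.stack([(u-cx)/fx*d,-(v-cy)/fy*d,-d],-1)
    W=P@z['pose'][:3,:3].T+z['pose'][:3,3]; W[d==0]=np.nan
    return z['p'],W
E
python3 - <<'E'
from h import *
print(state()); print(calibration('scene').keys())
a=snap('scene','s0')[0]; b=snap('side','d0')[0]
cv2.imwrite('pics/both.png',cv2.resize(np.hstack([a,b])[:,:,::-1],(800,300)))
E
```

```text
{'time': 0.0, 'qpos': array([-1.22619241,  0.3339403 ,  0.03988364,  1.46625   , -0.01339813,
        1.34332358, -0.05848043]), 'joint_vel': array([ 3.82260459e-04, -1.05875173e-03,  1.01803478e-03,  1.62128331e-03,
       -8.56967738e-04, -8.99862007e-05,  1.86488113e-04]), 'effort': array([-2.33600695e-04, -6.58539391e+01,  1.36520181e+00, -4.05584657e+01,
        1.65984122e-02,  1.20959838e-02,  2.84640527e-05]), 'position': array([0.27894715, 0.58664343, 0.25541279]), 'ee_rot': array([-3.13994172e+00,  1.18243106e-04,  2.69778258e+00]), 'contact_force': array([-1.01874639,  0.22656564,  0.47779093]), 'moment': array([0.01297271, 0.011242  , 0.0263344 ]), 'grip_force': 0.0, 'opening': 0.08521585500729717}
dict_keys(['fx', 'fy', 'cx', 'cy', 'pose'])
```

View pics/s0.png

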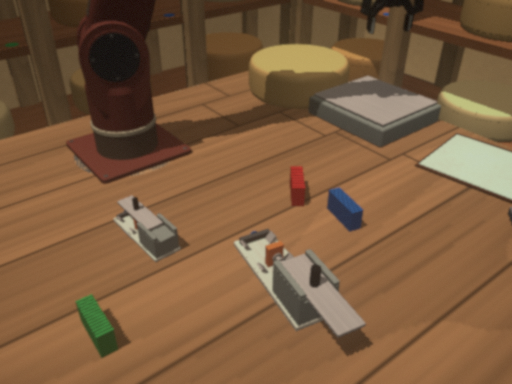

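View pics/d0.png

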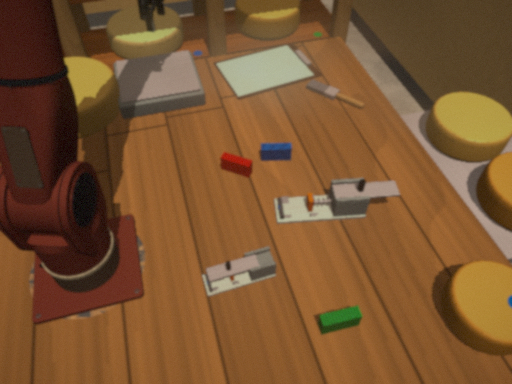

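The scene view shows the blue stick at (345,208). The large magazine has its end stop at about (255,240), the orange follower at (275,253) and the knob at (315,275). Red, green and the small magazine are look-alikes. The side view has blue at (276,152) and the large magazine at (275–398, 180–220).

Run:
```python
from h import *
from scipy import ndimage
for f in ('s0','d0'):
    p,W=cloud(f); h=cv2.cvtColor(p,cv2.COLOR_RGB2HSV); z=W[...,2]
    H,S,V=h[...,0],h[...,1],h[...,2]
    box={'s0':(slice(180,345),slice(225,370)),'d0':(slice(135,230),slice(255,405))}[f]
    m=np.zeros(z.shape,bool); m[box]=1
    def rect(n,k):
        k=k&m&(np.linalg.norm(W,axis=-1)<1.5); q=W[k]
        l,_=ndimage.label(k)
        if len(q)<4: print(f,n,len(q));return
        r=cv2.minAreaRect(q[:,:2].astype(np.float32)*1000)
        print(f,n,len(q),np.round(np.median(q,0),4),'rect',np.round(r[0],1),np.round(r[1],1),round(r[2],1))
    blue=(H>105)&(H<130)&(S>120)
    rect('blue top',blue&(z>.041)&(z<.052))
    org=(H>2)&(H<14)&(S>170)&(V>120)
    rect('orange',org&(z>.02)&(z<.07)); rect('orange top',org&(z>.047)&(z<.057))
    rect('knob',(V<60)&(z>.074)&(z<.11)); rect('knobtop',(z>.096)&(z<.108))
    rect('rail',(z>.062)&(z<.073)&(S<90)&(V>90))
    rect('base',(z>.006)&(z<.014)&(S<70))
    rect('mid',(z>.014)&(z<.026)&(S<90))
for f,b in (('s0',(225,345,225,370)),('d0',(170,230,265,405))):
    p=cv2.imread(f'pics/{f}.png')[b[0]:b[1],b[2]:b[3]]; cv2.imwrite(f'pics/{f}c.png',cv2.resize(p,(600,int(600*p.shape[0]/p.shape[1])),interpolation=cv2.INTER_CUBIC))
```

```text
s0 blue top 270 [0.5272 0.2073 0.0466] rect [524.5 208.2] [23.7 81.6] 75.7
s0 orange 84 [0.5466 0.0169 0.0514] rect [487.5  95.6] [ 30.2 237. ] 38.4
s0 orange top 57 [0.5497 0.0109 0.0527] rect [488.5  92.9] [ 22.8 232.1] 37.0
s0 knob 151 [ 0.6717 -0.0188  0.0925] rect [670.1 -15.9] [11.4 13.3] 18.9
s0 knobtop 93 [ 0.6689 -0.0168  0.1022] rect [668.  -15.9] [14.6 14.9] 3.1
s0 rail 2478 [ 0.6969 -0.0212  0.069 ] rect [680.9 -16.8] [ 68.2 163. ] 82.6
s0 base 1235 [ 0.5357 -0.0134  0.0109] rect [581.2  82.5] [254.9 226.9] 84.1
s0 mid 838 [0.5465 0.0153 0.0207] rect [581.9  82.5] [254.2 217.9] 85.7
d0 blue top 158 [0.5229 0.2079 0.046 ] rect [522.  210.1] [26.3 74.9] 73.7
d0 orange 26 [ 0.5446 -0.0034  0.0424] rect [548.8  17.9] [48.2  8.4] 78.3
d0 orange top 10 [ 0.5458 -0.0021  0.0521] rect [546.6   5.7] [22.9  7.5] 71.1
d0 knob 39 [ 0.6627 -0.0171  0.0939] rect [663.6 -15.5] [12.4  8.7] 65.8
d0 knobtop 34 [ 0.6664 -0.0154  0.1024] rect [668.7 -14.5] [17.1 13.7] 18.1
d0 rail 928 [ 0.6824 -0.0181  0.0689] rect [681.9 -16.6] [ 69.4 159.9] 79.1
d0 base 1083 [0.5326 0.0011 0.0107] rect [578.8  86.1] [257.2 219.6] 83.5
d0 mid 364 [0.5298 0.0097 0.021 ] rect [579.6  87.9] [258.4 217.7] 84.2
```

View pics/s0c.png

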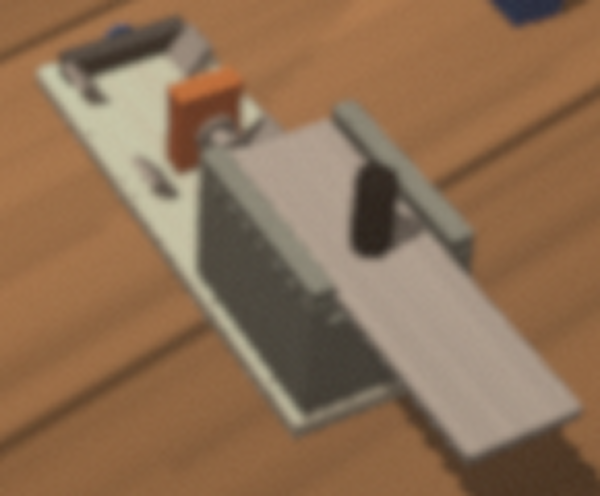

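The crop shows the dark end stop at the left (62–180, 20–70), the follower at (205,115), and the knob at (375,210) on the rail. I'll go above the blue stick first.

```bash
cat >> h.py <<'E'
def plan(pos,yaw):
    from scipy.spatial.transform import Rotation as R
    s=state(); r=R.from_euler('xyz',s['ee_rot']); t=R.from_euler('xyz',[np.pi,0,yaw])
    w=(r.inv()*t).as_rotvec()/np.pi
    d=t.inv().apply(np.array(pos)-s['position'])/.25
    print('pos',s['position'].round(4),'rot',s['ee_rot'].round(3),'TURN first',w.round(4),'then SHIFT',d.round(3),'rows',np.linalg.norm(d)*250/40)
E
python3 - <<'E'
from h import *
plan([.50,.17,.26],np.radians(165))
z=np.load('pics/s0.npz')
for f in('s0','d0'):
    p,W=cloud(f); q=W[(W[...,2]>.064)&(W[...,2]<.074)&(abs(W[...,0]-.68)<.12)&(abs(W[...,1]+.02)<.06)]
    for lo,hi in((.70,.78),(.60,.65)):
        k=q[(q[:,0]>lo)&(q[:,0]<hi)]; print(f,lo,np.round(np.median(k,0),4),len(k), np.percentile(k[:,0],[1,99]))
    k=q[q[:,0]>.705]; r=cv2.fitLine(k[:,:2].astype(np.float32),2,0,.01,.01).ravel(); print(r, np.degrees(np.arctan2(r[1],r[0])))
E
```

```text
pos [0.279  0.5867 0.2555] rot [-3.14   0.     2.698] TURN first [-0.0005 -0.     -0.0579] then SHIFT [-1.285 -1.381 -0.018] rows 11.792681905276918
s0 0.7 [ 0.7323 -0.0289  0.069 ] 1206 [0.70059892 0.76211062]
s0 0.6 [ 0.625  -0.0107  0.0691] 688 [0.60147835 0.64954154]
[ 0.92387915 -0.38268435  0.7341688  -0.02909278] -22.500055
d0 0.7 [ 0.7301 -0.0275  0.0688] 381 [0.7003913  0.76182813]
d0 0.6 [ 0.6262 -0.0075  0.0692] 370 [0.60247178 0.64972139]
[ 0.9150881  -0.40325388  0.73225737 -0.02798159] -23.781752
```

Emit:
apply_moves(
  translation=[
    [0,0,0],
    [0,0,0],
    [-0.107,-0.115,0],
    [-0.107,-0.115,0],
    [-0.107,-0.115,0],
    [-0.107,-0.115,0],
    [-0.107,-0.115,0],
    [-0.107,-0.115,0],
    [-0.107,-0.115,0],
    [-0.107,-0.115,0],
    [-0.107,-0.115,0],
    [-0.107,-0.115,0],
  ],
  angular=[
    [0,0,-0.029],
    [0,0,-0.029],
    [0,0,0],
    [0,0,0],
    [0,0,0],
    [0,0,0],
    [0,0,0],
    [0,0,0],
    [0,0,0],
    [0,0,0],
    [0,0,0],
    [0,0,0],
  ],
  claw=[1,1,1,1,1,1,1,1,1,1,1,1],
)

```text
time: 1.1
position: [0.4635, 0.2381, 0.2562]
ee_rot: [-3.142, -0.0, 2.88]
contact_force: [0.8, 0.3, 0.6]
opening: 0.0854
grip_force: 0.0
```

Emit:
apply_moves(
  translation=[
    [-0.107,-0.115,-0.01],
    [-0.107,-0.115,-0.01],
    [0,0,0],
    [0,0,0],
  ],
  angular=[
    [0,0,0],
    [0,0,0],
    [0,0,0],
    [0,0,0],
  ],
  claw=[1,1,1,1],
)

```text
time: 1.43
position: [0.5008, 0.1681, 0.2613]
ee_rot: [-3.141, 0.0, 2.875]
contact_force: [-0.9, 0.2, 0.2]
opening: 0.0857
grip_force: 0.0
```

Run:
```python
from h import *
plan([.50,.17,.26],np.radians(165)); print(calibration('wrist')['pose'].round(3))
snap('wrist','w0')
```

```text
pos [0.5008 0.1681 0.2613] rot [-3.141  0.     2.875] TURN first [-0.0001  0.     -0.0016] then SHIFT [0.005 0.006 0.005] rows 0.06089919090665731
[[ 0.263 -0.92  -0.29   0.427]
 [ 0.965  0.252  0.078  0.188]
 [ 0.001 -0.3    0.954  0.379]
 [ 0.     0.     0.     1.   ]]
```

View pics/w0.png

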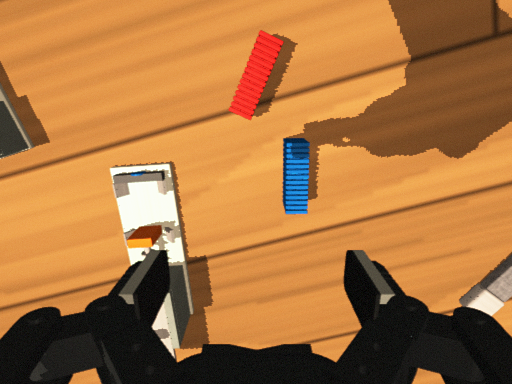

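The wrist view shows blue at (296,176), and the magazine with its end stop at (140,177), follower at (145,237) and guides.

Run:
```python
from h import *
p,W=cloud('w0'); h=cv2.cvtColor(p,cv2.COLOR_RGB2HSV);H,S,V=h[...,0],h[...,1],h[...,2];z=W[...,2]
def rect(n,k,b):
    m=np.zeros(z.shape,bool); m[b[0]:b[1],b[2]:b[3]]=1; q=W[k&m]
    r=cv2.minAreaRect(q[:,:2].astype(np.float32)*1000)
    print(n,len(q),'z',np.median(q[:,2]).round(4),'rect',np.round(r[0],1),np.round(r[1],1),round(r[2],1))
rect('blue',(H>100)&(H<130)&(S>120)&(z>.04),(125,225,270,320))
M=(155,250,100,190)
rect('base upper',(S<60)&(z>.005)&(z<.014),M)
rect('stop',(z>.018)&(z<.025),(165,190,105,180))
rect('stop dark',(z>.018)&(z<.025)&(V<110),(165,190,105,180))
rect('orange top',(S>150)&(H<20)&(z>.046)&(z<.056),M)
for v in (166,170,174,178,182): print(v,[tuple((W[v,u]*1000).round(0)) for u in range(110,178,8)])
# x profile rotate -10deg
th=np.radians(-10);e=np.array([np.cos(th),np.sin(th)]);n=np.array([-e[1],e[0]])
q=W[155:250,100:190].reshape(-1,3); a=q[:,:2]@e; b=q[:,:2]@n
for lo in np.arange(.43,.6,.004):
    k=(a>lo)&(a<lo+.004)&(q[:,2]>.006)
    if k.sum()>3: print(lo.round(3),k.sum(),'y',b[k].min().round(4),b[k].max().round(4),'z',np.percentile(q[k,2],[10,50,95]).round(4))
```

```text
blue 1573 z 0.0458 rect [521.3 210.6] [25.5 83.3] 75.8
base upper 2769 z 0.01 rect [520.9  15.4] [ 75.  118.4] 78.6
stop 527 z 0.0218 rect [480.1  23.9] [65.9 22.3] 76.7
stop dark 53 z 0.0208 rect [470.8  27.1] [59.5  9.5] 69.6
orange top 260 z 0.0516 rect [546.4  10.9] [30.1 11.7] 79.0
166 [(np.float64(455.0), np.float64(-12.0), np.float64(1.0)), (np.float64(457.0), np.float64(-1.0), np.float64(5.0)), (np.float64(459.0), np.float64(10.0), np.float64(7.0)), (np.float64(462.0), np.float64(21.0), np.float64(9.0)), (np.float64(464.0), np.float64(31.0), np.float64(9.0)), (np.float64(467.0), np.float64(40.0), np.float64(10.0)), (np.float64(470.0), np.float64(50.0), np.float64(9.0)), (np.float64(472.0), np.float64(60.0), np.float64(10.0)), (np.float64(476.0), np.float64(67.0), np.float64(2.0))]
170 [(np.float64(459.0), np.float64(-10.0), np.float64(10.0)), (np.float64(461.0), np.float64(-1.0), np.float64(9.0)), (np.float64(464.0), np.float64(10.0), np.float64(10.0)), (np.float64(467.0), np.float64(19.0), np.float64(9.0)), (np.float64(469.0), np.float64(29.0), np.float64(11.0)), (np.float64
[... 2622 characters left out ...]

0.518 166 y 0.0679 0.1436 z [0.0088 0.01   0.0109]
0.522 167 y 0.0687 0.1435 z [0.0091 0.01   0.0113]
0.526 152 y 0.0699 0.1435 z [0.009  0.0099 0.0108]
0.53 496 y 0.068 0.1436 z [0.0097 0.029  0.052 ]
0.534 249 y 0.0687 0.1431 z [0.0098 0.0209 0.0527]
0.538 181 y 0.0684 0.1436 z [0.0099 0.0337 0.0527]
0.542 74 y 0.0723 0.143 z [0.0091 0.014  0.0506]
0.546 72 y 0.0718 0.1432 z [0.0098 0.0111 0.0239]
0.55 75 y 0.074 0.1432 z [0.0093 0.0113 0.036 ]
0.554 57 y 0.1068 0.1426 z [0.0091 0.0101 0.0115]
0.558 81 y 0.0682 0.1429 z [0.0089 0.01   0.0122]
0.562 116 y 0.0686 0.1425 z [0.009  0.0098 0.0109]
0.566 61 y 0.1052 0.1429 z [0.0085 0.0099 0.011 ]
0.57 4 y 0.1399 0.1425 z [0.007  0.0088 0.0099]
```

Run:
```python
from h import *
plan([.5213,.2106,.034],np.radians(165.8))
```

```text
pos [0.5    0.1701 0.2611] rot [-3.141e+00 -1.000e-03  2.878e+00] TURN first [-0.0001 -0.0002 -0.005 ] then SHIFT [-0.043  0.178  0.908] rows 5.7908880699097605
```

Emit:
apply_moves(
  translation=[
    [0,0,0],
    [-0.0215,0.089,0],
    [-0.0215,0.089,0],
    [0,0,0.15],
    [0,0,0.15],
    [0,0,0.15],
    [0,0,0.15],
    [0,0,0.12],
    [0,0,0.1],
    [0,0,0.06],
    [0,0,0.028],
    [0,0,0],
  ],
  angular=[
    [0,0,-0.005],
    [0,0,0],
    [0,0,0],
    [0,0,0],
    [0,0,0],
    [0,0,0],
    [0,0,0],
    [0,0,0],
    [0,0,0],
    [0,0,0],
    [0,0,0],
    [0,0,0],
  ],
  claw=[1,1,1,1,1,1,1,1,1,1,1,1],
)

```text
time: 2.48
position: [0.5195, 0.2121, 0.0326]
ee_rot: [-3.14, -0.003, 2.898]
contact_force: [-0.4, 0.5, 0.8]
opening: 0.0856
grip_force: 0.0
```

Emit:
apply_moves(
  translation=[
    [0,0,0.022],
    [0,0,0],
    [0,0,0],
    [0,0,0],
    [0,0,0],
    [0,0,0],
    [0,0,0],
    [0,0,0],
    [0,0,0],
  ],
  angular=[
    [0,0,0],
    [0,0,0],
    [0,0,0],
    [0,0,0],
    [0,0,0],
    [0,0,0],
    [0,0,0],
    [0,0,0],
    [0,0,0],
  ],
  claw=[1,0,0,0,0,0,0,0,0],
  newtons=60,
)

```text
time: 3.23
position: [0.5217, 0.2115, 0.0295]
ee_rot: [3.141, 0.001, 2.896]
contact_force: [-0.6, 0.6, 6.6]
opening: 0.0254
grip_force: 59.5
```

Emit:
apply_moves(
  translation=[
    [0,0,-0.05],
    [0,0,-0.1],
    [0,0,-0.15],
    [0,0,-0.02],
    [0,0,0],
  ],
  angular=[
    [0,0,0],
    [0,0,0],
    [0,0,0],
    [0,0,-0.015],
    [0,0,0],
  ],
  claw=[0,0,0,0,0],
)

```text
time: 3.65
position: [0.5227, 0.2119, 0.1121]
ee_rot: [3.138, 0.004, 2.945]
contact_force: [0.0, 0.1, -1.7]
opening: 0.0253
grip_force: 59.1
```

Run:
```python
from h import *
plan([.4943,.0217,.109],np.radians(168.6)); s=state(); print(s['opening'],s['grip_force'],s['contact_force'])
```

```text
pos [0.5227 0.2119 0.1121] rot [3.138 0.004 2.945] TURN first [0.001  0.0012 0.0007] then SHIFT [-0.039 -0.768  0.012] rows 4.807597077293013
0.025336747492398747 59.106990694999695 [ 0.00566566  0.14884513 -1.65528072]
```

Emit:
apply_moves(
  translation=[
    [-0.006,-0.12,0],
    [-0.007,-0.15,0],
    [-0.007,-0.15,0],
    [-0.007,-0.15,0],
    [-0.006,-0.12,0],
    [-0.006,-0.078,0],
    [0,0,0],
    [0,0,0],
  ],
  angular=[
    [0,0,0],
    [0,0,0],
    [0,0,0],
    [0,0,0],
    [0,0,0],
    [0,0,0],
    [0,0,0],
    [0,0,0],
  ],
  claw=[0,0,0,0,0,0,0,0],
)

```text
time: 4.32
position: [0.4919, 0.02, 0.1081]
ee_rot: [-3.141, -0.002, 2.939]
contact_force: [-0.2, 0.8, -1.8]
opening: 0.0254
grip_force: 59.4
```

Run:
```python
from h import *
s=state();plan([.4943,.0217,.0595],np.radians(168.6))
p,d,c=snap('wrist','w1')
_,W=cloud('w1'); h=cv2.cvtColor(p,cv2.COLOR_RGB2HSV);H,S,V=h[...,0],h[...,1],h[...,2];z=W[...,2]
for n,k in(('blue',(H>100)&(H<130)&(S>120)&(z>.12)),('orange',(S>150)&(H<20)&(z>.046)&(z<.056))):
    q=W[k]; r=cv2.minAreaRect(q[:,:2].astype(np.float32)*1000)
    print(n,len(q),np.median(q[:,2]),r, np.median(q,0))
```

```text
pos [0.4919 0.02   0.1081] rot [-3.141e+00 -2.000e-03  2.939e+00] TURN first [-0.0002 -0.0005 -0.0011] then SHIFT [-0.008  0.009  0.194] rows 1.2175141488506869
blue 9148 0.12440269197587098 ((478.87420654296875, 3.2258644104003906), (65.02523803710938, 64.9907455444336), 78.60881805419922) [0.47968174 0.02238306 0.12440269]
orange 758 0.04656440883132827 ((424.3240966796875, 166.98643493652344), (39.1889762878418, 19.40511703491211), 1.7468671798706055) [0.4263362  0.1706     0.04656441]
```

View pics/w1.png

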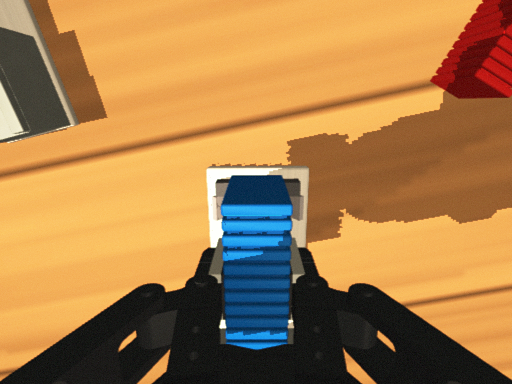

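The held blue stick is centred over the channel: stick at columns 223–292, base plate 208–308. I'll check the stick's end position and lower it.

Run:
```python
from h import *
p,W=cloud('w1'); h=cv2.cvtColor(p,cv2.COLOR_RGB2HSV);H,S,V=h[...,0],h[...,1],h[...,2];z=W[...,2]
q=W[(H>100)&(H<130)&(S>120)&(z>.119)&(z<.13)]
th=np.radians(-11.4);e=np.array([np.cos(th),np.sin(th)]);n=np.array([-e[1],e[0]])
q=q[:,:2]-[.5217,.0162]; print('a',np.percentile(q@e,[.5,1,5]),'b',np.percentile(q@n,[1,50,99]))
s=state(); t=s['position'][:2]-[.5217,.0162]; print('tcp a,b',t@e,t@n)
k=(z>.006)&(z<.013)&(S<60); k[:,:190]=0;k[:,320:]=0; k[260:]=0
q=W[k][:,:2]-[.5217,.0162]; print('base a',np.percentile(q@e,[1,2]),'b',np.percentile(q@n,[1,99]))
```

```text
a [-0.07168326 -0.07159662 -0.07080324] b [-0.01462634 -0.00189193  0.01044295]
tcp a,b -0.02986597404130265 -0.0007908383736240938
base a [-0.05978181 -0.05970729] b [-0.03869643  0.02289664]
```

Emit:
apply_moves(
  translation=[
    [0,0.004,0.06],
    [0,0,0.06],
    [0,0,0.05],
    [0,0,0.024],
    [0,0,0],
    [0,0,0],
  ],
  angular=[
    [0,0,0],
    [0,0,-0.001],
    [0,0,0],
    [0,0,0],
    [0,0,0],
    [0,0,0],
  ],
  claw=[0,0,0,0,0,0],
  newtons=80,
)

```text
time: 4.87
position: [0.4929, 0.0228, 0.0602]
ee_rot: [-3.141, -0.001, 2.947]
contact_force: [-0.5, -0.2, -0.1]
opening: 0.0248
grip_force: 80.5
```

Emit:
apply_moves(
  translation=[
    [-0.02,0,0],
    [-0.02,0,0],
    [-0.02,0,0],
    [-0.02,0,0],
    [-0.02,0,0],
    [-0.02,0,0],
    [-0.02,0,0],
    [0,0,0],
    [0,0,0],
  ],
  angular=[
    [0,0,0],
    [0,0,0],
    [0,0,0],
    [0,0,0],
    [0,0,0],
    [0,0,0],
    [0,0,0],
    [0,0,0],
    [0,0,0],
  ],
  claw=[0,0,0,0,0,0,0,0,0],
)

```text
time: 5.62
position: [0.5271, 0.0155, 0.0602]
ee_rot: [-3.142, -0.002, 2.946]
contact_force: [-5.1, 2.3, 0.8]
opening: 0.0253
grip_force: 80.9
```

Run:
```python
from h import *
s=state()
snap('wrist','w2')
p,W=cloud('w2'); h=cv2.cvtColor(p,cv2.COLOR_RGB2HSV);H,S,V=h[...,0],h[...,1],h[...,2];z=W[...,2]
q=W[(H>100)&(H<130)&(S>120)&(z>.069)&(z<.081)]
th=np.radians(-11.4);e=np.array([np.cos(th),np.sin(th)]);n=np.array([-e[1],e[0]])
q2=q[:,:2]-[.5217,.0162]; print('a',np.percentile(q2@e,[.5,1,5]),'b',np.percentile(q2@n,[1,50,99]),'z',np.percentile(q[:,2],[5,50,95]))
A=np.c_[q2@e,q2@n,np.ones(len(q))]; print('tilt',np.linalg.lstsq(A,q[:,2],rcond=None)[0])
t=s['position'][:2]-[.5217,.0162]; print('tcp a,b',t@e,t@n,s['position'],s['ee_rot'],s['contact_force'])
```

```text
a [-0.03638527 -0.03628615 -0.03576589] b [-0.01212883  0.00046835  0.01284281] z [0.07412811 0.0764224  0.07752427]
tilt [0.00984056 0.0009979  0.07622734]
tcp a,b 0.005451123676945266 0.0003545984453681441 [0.52711367 0.01547015 0.06019777] [-3.14151366e+00 -1.50794302e-03  2.94591871e+00] [-5.14073576  2.30988511  0.76796596]
```

View pics/w2.png

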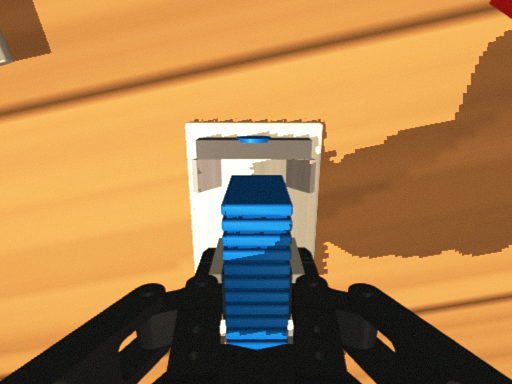

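The stick is held 20 mm above the floor. Its rear end is about 5.5 mm clear of the stop, and the follower pushes back at 5.6 N. I'll lower it.

Emit:
apply_moves(
  translation=[
    [0,0,0.02],
    [0,0,0.02],
    [0,0,0.02],
    [0,0,0.014],
    [0,0,0.007],
    [0,0,0],
  ],
  angular=[
    [0,0,0],
    [0,0,0],
    [0,0,0],
    [0,0,0],
    [0,0,0],
    [0,0,0],
  ],
  claw=[0,0,0,0,0,0],
)

```text
time: 6.17
position: [0.5266, 0.0152, 0.0397]
ee_rot: [-3.141, -0.002, 2.946]
contact_force: [-7.2, 1.4, -1.7]
opening: 0.0253
grip_force: 81.0
```

Emit:
apply_moves(
  translation=[
    [0,0,0.003],
    [0,0,0.002],
    [0,0,0],
    [0,0,0],
    [0,0,0],
    [0,0,0],
    [0,0,0],
  ],
  angular=[
    [0,0,0],
    [0,0,0],
    [0,0,0],
    [0,0,0],
    [0,0,0],
    [0,0,0],
    [0,0,0],
  ],
  claw=[0,0,0,0.55,0.55,0.55,0.55],
)

```text
time: 6.75
position: [0.528, 0.0151, 0.039]
ee_rot: [3.142, 0.001, 2.946]
contact_force: [0.1, -1.1, -0.0]
opening: 0.047
grip_force: 0.0
```

Emit:
apply_moves(
  translation=[
    [0,0,-0.03],
    [0,0,-0.06],
    [0,0,-0.1],
    [0,0,-0.15],
    [0,0,-0.15],
    [0,0,-0.1],
    [0,0,0],
  ],
  angular=[
    [0,0,0],
    [0,0,0],
    [0,0,0],
    [0,0,0],
    [0,0,0],
    [0,0,0],
    [0,0,0],
  ],
  claw=[0.6,0.6,0.6,0.6,0.6,0.6,0.6],
)

```text
time: 7.33
position: [0.5304, 0.0152, 0.1926]
ee_rot: [3.138, 0.008, 2.945]
contact_force: [0.9, 0.5, 1.1]
opening: 0.0513
grip_force: 0.0
```

Run:
```python
from h import *
snap('wrist','w3'); snap('scene','s3')
th=np.radians(-11.4);e=np.array([np.cos(th),np.sin(th)]);n=np.array([-e[1],e[0]])
for f in('w3','s3'):
    p,W=cloud(f); h=cv2.cvtColor(p,cv2.COLOR_RGB2HSV);H,S,V=h[...,0],h[...,1],h[...,2];z=W[...,2]
    k=(H>100)&(H<130)&(S>120)&(z>.045)&(z<.09)&(abs(W[...,1])<.1)
    q=W[k]; q2=q[:,:2]-[.5217,.0162]; print(f,len(q),'a',np.percentile(q2@e,[1,99]),'b',np.percentile(q2@n,[1,50,99]),'z',np.percentile(q[:,2],[5,50,95]))
    if len(q)>5:print(cv2.minAreaRect(q[:,:2].astype(np.float32)*1000))
    k=(z>.096)&(z<.108)&(abs(W[...,1])<.08)&(W[...,0]>.6)&(W[...,0]<.72)&(V<90); q=W[k][:,:2]-[.5217,.0162]
    if len(q):print('knob',np.median(q@e),np.median(q@n),len(q))
print(state()['position'])
```

```text
w3 2651 a [-0.042062    0.04038308] b [-0.01194431  0.00030518  0.01254736] z [0.05349308 0.05577644 0.05711059]
((571.2332153320312, 6.455434799194336), (25.32649040222168, 185.44810485839844), 78.4989242553711)
knob 0.14038089069365162 -0.0003665603717725142 31
s3 374 a [-0.03637927  0.04103132] b [-0.01208404 -0.00120859  0.01042975] z [0.05496786 0.05673967 0.05831167]
((523.8553466796875, 14.494163513183594), (23.683317184448242, 81.57512664794922), 79.7484359741211)
knob 0.15182672622473775 -0.003262268182799896 85
[0.52805184 0.01533883 0.1877177 ]
```

View pics/w3.png

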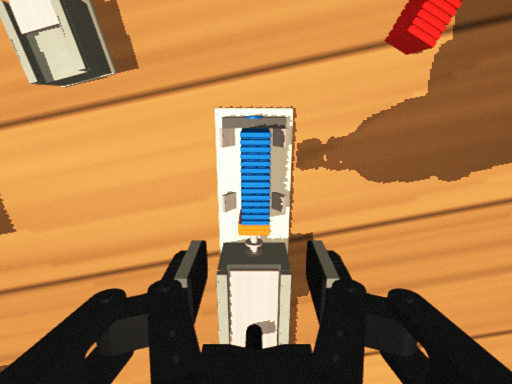

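The wrist view shows the blue stick flat between the stop at row 122 and the follower at row 230; its top is at z = 56 mm. Next is the rail knob, about 151 mm along the channel.

Run:
```python
from h import *
plan([.6695,-.0137,.103],np.radians(168.6))
p,W=cloud('s0'); th=np.radians(-11.4);e=np.array([np.cos(th),np.sin(th)]);n=np.array([-e[1],e[0]])
q=W.reshape(-1,3);q=q[np.isfinite(q[:,0])];d=q[:,:2]-[.5217,.0162];a=d@e;b=d@n
for lo in(-40,-34,-28,-22,22,28,34): 
    k=(a>.06)&(a<.2)&(b*1000>lo)&(b*1000<lo+6); print(lo,np.percentile(q[k,2],[50,90,98]).round(4))
```

```text
pos [0.5281 0.0153 0.1877] rot [3.140e+00 3.000e-03 2.946e+00] TURN first [0.0004 0.0008 0.0011] then SHIFT [-0.578 -0.002  0.339] rows 4.185385615951953
-40 [0.0304 0.0681 0.075 ]
-34 [0.0571 0.0758 0.0765]
-28 [0.054  0.0749 0.076 ]
-22 [0.068  0.0698 0.0704]
22 [0.0739 0.0757 0.0765]
28 [0.0746 0.0758 0.0764]Traceback (most recent call last):
  File "<stdin>", line 6, in <module>
    return _quantile_unchecked(
        a, q, axis, out, overwrite_input, method, keepdims, weights)
    return _ureduce(a,
                    func=_quantile_ureduce_func,
    ...<5 lines>...
                    overwrite_input=overwrite_input,
                    method=method)
    r = func(a, **kwargs)
    result = _quantile(arr,
                       quantiles=q,
    ...<2 lines>...
                       out=out,
                       weights=wgt)
    slices_having_nans = np.isnan(arr[-1, ...])
                                  ~~~^^^^^^^^^
IndexError: index -1 is out of bounds for axis 0 with size 0
```

Emit:
apply_moves(
  translation=[
    [-0.14,0,0],
    [-0.15,0,0],
    [-0.15,0,0],
    [-0.138,0,0],
    [0,0,0.1],
    [0,0,0.1],
    [0,0,0.08],
    [0,0,0.05],
    [0,0,0],
  ],
  angular=[
    [0,0,0],
    [0,0,0],
    [0,0,0],
    [0,0,0],
    [0,0,0],
    [0,0,0],
    [0,0,0],
    [0,0,0],
    [0,0,0],
  ],
  claw=[0.6,0.6,0.6,0.6,0.6,0.6,0.6,0.6,0.6],
)

```text
time: 8.18
position: [0.6666, -0.0128, 0.0994]
ee_rot: [-3.139, -0.007, 2.946]
contact_force: [-0.4, -0.4, 0.3]
opening: 0.0509
grip_force: 0.0
```

Emit:
apply_moves(
  translation=[
    [0,0,0],
    [0,0,0],
    [0,0,0],
    [0,0,0],
    [0,0,0],
    [0,0,0],
    [0,0,0],
  ],
  angular=[
    [0,0,0],
    [0,0,0],
    [0,0,0],
    [0,0,0],
    [0,0,0],
    [0,0,0],
    [0,0,0],
  ],
  claw=[0,0,0,0,0,0,0],
  newtons=25,
)

```text
time: 8.77
position: [0.6697, -0.0147, 0.1056]
ee_rot: [-3.141, 0.002, 2.944]
contact_force: [-0.9, -5.7, 2.8]
opening: 0.0151
grip_force: 26.3
```

Emit:
apply_moves(
  translation=[
    [0.02,0,0],
    [0.05,0,0],
    [0.06,0,0],
    [0.06,0,0],
    [0.06,0,0],
    [0.06,0,0],
    [0.06,0,0],
    [0.06,0,0],
    [0.04,0,0],
    [0.02,0,0],
    [0.01,0,0],
    [0,0,0],
  ],
  angular=[
    [0,0,0],
    [0,0,0],
    [0,0,0],
    [0,0,0],
    [0,0,0],
    [0,0,0],
    [0,0,0],
    [0,0,0],
    [0,0,0],
    [0,0,0],
    [0,0,0],
    [0,0,0],
  ],
  claw=[0,0,0,0,0,0,0,0,0,0,0,0],
)

```text
time: 9.77
position: [0.5466, 0.01, 0.1055]
ee_rot: [-3.141, 0.002, 2.945]
contact_force: [-2.3, -5.9, 4.9]
opening: 0.0149
grip_force: 26.4
```

Emit:
apply_moves(
  translation=[
    [0.01,0,0],
    [0.01,0,0],
    [0.006,0,0],
    [0,0,0],
    [0,0,0],
  ],
  angular=[
    [0,0,0],
    [0,0,0],
    [0,0,0],
    [0,0,0],
    [0,0,0],
  ],
  claw=[0,0,0,0,0],
)

```text
time: 10.18
position: [0.5437, 0.0106, 0.1056]
ee_rot: [-3.141, 0.009, 2.944]
contact_force: [13.6, -7.1, -9.4]
opening: 0.0151
grip_force: 25.1
```

Emit:
apply_moves(
  translation=[
    [-0.003,0,0],
    [0,0,0],
    [0,0,0],
    [0,0,0],
    [0,0,0],
    [0,0,0],
    [0,0,-0.05],
    [0,0,-0.1],
    [0,0,-0.15],
    [0,0,-0.15],
    [0,0,0],
    [0,0,0],
  ],
  angular=[
    [0,0,0],
    [0,0,0],
    [0,0,0],
    [0,0,0],
    [0,0,0],
    [0,0,0],
    [0,0,0],
    [0,0,0],
    [0,0,0],
    [0,0,0],
    [0,0,0],
    [0,0,0],
  ],
  claw=[0,0,0.6,0.6,0.6,0.6,0.6,0.6,0.6,0.6,0.6,0.6],
)

```text
time: 11.18
position: [0.5421, 0.013, 0.2188]
ee_rot: [3.139, 0.004, 2.946]
contact_force: [-0.7, -0.2, -1.1]
opening: 0.0512
grip_force: 0.0
```

Run:
```python
from h import *
snap('side','d4'); snap('scene','s4'); print(state()['position'],state()['contact_force'])
th=np.radians(-11.4);e=np.array([np.cos(th),np.sin(th)]);n=np.array([-e[1],e[0]])
for f in('d4','s4'):
    p,W=cloud(f);V=p.max(-1);z=W[...,2]
    k=(z>.096)&(z<.108)&(abs(W[...,1])<.06)&(W[...,0]>.5)&(W[...,0]<.72)&(V<90); q=W[k][:,:2]-[.5217,.0162]
    if len(q):print('knob',np.median(q@e),np.median(q@n),len(q))
a=cv2.imread('pics/s4.png')[170:350,200:400];cv2.imwrite('pics/s4c.png',cv2.resize(a,(600,540)))
```

```text
[0.54044929 0.01289871 0.21590239] [-0.08616663 -0.25363164 -0.03423609]
knob 0.01992038085249035 -0.004019443689630335 24
knob 0.0246022071035665 -0.0027867513090251345 56
```

View pics/s4c.png

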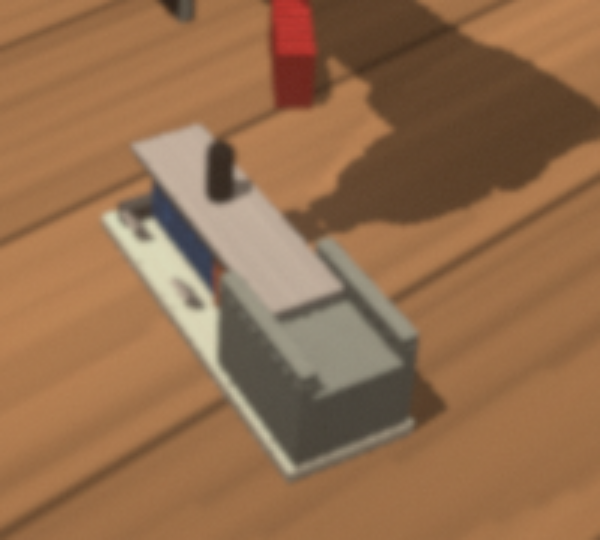

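The rail covers the seated stick. The knob at (220,170) in the crop measures 20–25 mm along the channel, so the rail is closed.

```bash
python3 -c "
from plant import close_job; print(close_job())"
```

```text
the job is handed in; nothing more can be done
None
```

The blue stick is seated flat in the larger magazine, the rail is closed against its stop, the gripper is clear, and the job was handed in at about 11 s of robot time; `close_job()` returned no verdict.

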